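# Scoop the ball knobs from under the bin's cover into the kit tray

### The job

Take the aluminium scoop, reach with it under the clear cover of the blue bin and scoop up the four ball knobs, then tip all four into the grey kit tray. Never touch the knobs with the gripper or arm, only with the scoop, and leave the other things on the bench alone. Finally set the scoop back down level on the green mat and let go.

Things in the scene. Friction and masses are not known exactly. Their poses are not given: they have to be found in the camera images.
- bin: fixed blue parts bin. Inside 200 mm (x) by 112 mm (y), floor 6 mm above the bench, walls 4 mm thick, blue up to 46 mm. Its far 95 mm (x +5 to +100 mm) is roofed by a fixed clear cover with clear cheeks and end; open above elsewhere. The floor's last 20 mm (x +80 to +100 mm) slopes up at 45 degrees. Origin: centre of the underside, on the bench; +x to the covered end.
- bin_mouth (a point): middle of the near edge of the clear cover's roof, on its underside, at (5, 0, 98) mm from the bin's origin; the roof is 3 mm thick, its top 101 mm above the bench. Scoop enters below it towards +x
- tray: grey open kit tray fixed to the bench, 150 mm (x) by 180 mm (y) outside, 45 mm high, walls and floor 4-5 mm thick. Origin: centre of its underside.
- mat: flat green mat fixed to the bench, 220 mm (x) by 150 mm (y), 4 mm thick. Origin: centre of its underside, on the bench.
- scoop: aluminium hand scoop, 0.16 kg, standing level on the mat. Flat pan 80 mm long (x), 100 mm wide (y), floor 2 mm thick; rear and side walls 30 mm high, the sides only 14 mm high near the front; open at the front lip. A neck rises from the rear wall to a black handle bar. Origin: centre of the pan's underside; +x to the lip, z up.
- scoop_grip (a point): point to grip on the black handle bar, at (-80, 0, 72) mm from the scoop's origin. The bar runs along x from -124 to -52 mm, is 20 mm wide (y) and 24 mm high (z 60 to 84 mm)
- scoop_lip (a point): middle of the lower edge of the scoop's front lip, at (40, 0, 0) mm from the scoop's origin
- cleaner: white spray-cleaner bottle with green label, 64 mm across, 190 mm tall, loose; origin: centre of its underside
- spool: solder spool, 52 mm across, 42 mm tall, loose, standing; origin: centre of its underside
- driver: screwdriver with red handle lying on the bench, loose
- spanner: steel spanner lying on the bench, loose
- mug: blue mug, 76 mm across, 90 mm tall, loose; origin: centre of its underside
- tape: yellow tape ring lying flat, 90 mm across, 24 mm high, loose
- knob_red: red plastic ball knob, 28 mm across with a brass collar 14 mm across that sticks out 2 mm; 30 mm tall, 28 g. At first it stands on its collar on the bin's floor under the clear cover. Origin: middle of the collar's flat face; z along the collar into the ball; the ball's centre is at z = 16 mm
- knob_red_centre (a point): centre of the red ball (radius 14 mm)
- knob_orange: orange plastic ball knob, 28 mm across with a brass collar 14 mm across that sticks out 2 mm; 30 mm tall, 28 g. At first it stands on its collar on the bin's floor under the clear cover. Origin: middle of the collar's flat face; z along the collar into the ball; the ball's centre is at z = 16 mm
- knob_orange_centre (a point): centre of the orange ball (radius 14 mm)
- knob_yellow: yellow plastic ball knob, 28 mm across with a brass collar 14 mm across that sticks out 2 mm; 30 mm tall, 28 g. At first it stands on its collar on the bin's floor under the clear cover. Origin: middle of the collar's flat face; z along the collar into the ball; the ball's centre is at z = 16 mm
- knob_yellow_centre (a point): centre of the yellow ball (radius 14 mm)
- knob_white: white plastic ball knob, 28 mm across with a brass collar 14 mm across that sticks out 2 mm; 30 mm tall, 28 g. At first it stands on its collar on the bin's floor under the clear cover. Origin: middle of the collar's flat face; z along the collar into the ball; the ball's centre is at z = 16 mm
- knob_white_centre (a point): centre of the white ball (radius 14 mm)
Things that resemble listed ones, but are neither listed nor needed, are in the scene too. Of the things that look like the tray, the largest one is meant.

How it is judged (in metres and radians):
On the way:
1. at least one knob rides in the scoop, lifted more than 50 mm above the bench (((x of knob_red_centre in the frame of scoop between -0.042 and 0.042 m and y of knob_red_centre in the frame of scoop between -0.05 and 0.05 m and z of knob_red_centre in the frame of scoop between 0.005 and 0.05 m and height (world z) of scoop above 0.05 m) or (x of knob_orange_centre in the frame of scoop between -0.042 and 0.042 m and y of knob_orange_centre in the frame of scoop between -0.05 and 0.05 m and z of knob_orange_centre in the frame of scoop between 0.005 and 0.05 m and height (world z) of scoop above 0.05 m) or (x of knob_yellow_centre in the frame of scoop between -0.042 and 0.042 m and y of knob_yellow_centre in the frame of scoop between -0.05 and 0.05 m and z of knob_yellow_centre in the frame of scoop between 0.005 and 0.05 m and height (world z) of scoop above 0.05 m) or (x of knob_white_centre in the frame of scoop between -0.042 and 0.042 m and y of knob_white_centre in the frame of scoop between -0.05 and 0.05 m and z of knob_white_centre in the frame of scoop between 0.005 and 0.05 m and height (world z) of scoop above 0.05 m))), for 0.2 s.
At the end, for the whole second after the job is handed in: All four ball centres are inside the grey tray (within its walls and less than 50 mm above its underside) and at rest; the scoop stands level (within 0.12 rad) on the green mat, the centre of its pan over the mat and not more than 12 mm above the mat's underside, at rest and released (x of knob_red_centre in the frame of tray between -0.071 and 0.071 m and y of knob_red_centre in the frame of tray between -0.086 and 0.086 m and z of knob_red_centre in the frame of tray between 0 and 0.05 m and linear speed of each of knob_red, knob_orange, knob_yellow, knob_white below 0.05 m/s and x of knob_orange_centre in the frame of tray between -0.071 and 0.071 m and y of knob_orange_centre in the frame of tray between -0.086 and 0.086 m and z of knob_orange_centre in the frame of tray between 0 and 0.05 m and x of knob_yellow_centre in the frame of tray between -0.071 and 0.071 m and y of knob_yellow_centre in the frame of tray between -0.086 and 0.086 m and z of knob_yellow_centre in the frame of tray between 0 and 0.05 m and x of knob_white_centre in the frame of tray between -0.071 and 0.071 m and y of knob_white_centre in the frame of tray between -0.086 and 0.086 m and z of knob_white_centre in the frame of tray between 0 and 0.05 m and x of scoop in the frame of mat between -0.11 and 0.11 m and y of scoop in the frame of mat between -0.075 and 0.075 m and z of scoop in the frame of mat between 0 and 0.012 m and angle between scoop's own z axis and vertical below 0.12 rad and linear speed of scoop below 0.02 m/s); the robot touches nothing.
It fails at once if the gripper or arm touches a knob (contact force between any of the fingers, the arm and knob_red above 0.5 N or contact force between any of the fingers, the arm and knob_orange above 0.5 N or contact force between any of the fingers, the arm and knob_yellow above 0.5 N or contact force between any of the fingers, the arm and knob_white above 0.5 N).
It fails at once if a bystander (cleaner bottle, spool, screwdriver, spanner, mug, tape) is moved by more than 30 mm (distance of any of cleaner, spool, driver, spanner, mug, tape from where it was at the start of the episode above 0.03 m).
It also fails if it takes over 67 s, if anything falls off the work surface, if the arm or the gripper's body presses on something with over 40 N, if the wrist force passes 120 N, or if a joint passes its speed limit or range.

### The arm

A 6-joint arm with a two-finger parallel gripper is mounted at the origin on the work surface. World frame = base frame: x ahead of the robot, y to its left, z up, the work surface at z = 0. Lengths are in mm, angles in rad, forces in N, time in s.
With the tool pointing down it reaches from about 375 to 825 mm from the base axis. Payload 5.5 kg.
Tool frame: the origin (TCP) lies midway between the tips of the shut fingers; the grasp point (between the pads) lies 19 mm behind it; z points along the fingers, y is the line along which they close (so a half turn about z gives the same grasp; the last joint's range is limited). The gripper opens to 85 mm and grips with 20 to 120 N. Pads are 22 mm wide; open, the fingers measure 114 mm over their backs; the gripper's body (76 mm by 85 mm) begins 54 mm behind the grasp point. The pads swing forward as they close: fully open they stand 13 mm farther back than shut.
Start: joints at [-1.347, 0.314, -0.047, 1.21, 0, 1.571], TCP at [133.159, -585.033, 231.299] pointing down, gripper open.
Joint ranges: [-2.67, 2.67], [-0.69, 1.73], [-1.03, 1.25], [-2.08, 2.16], [-1.42, 1.45], [-3.14, 3.14]. Speed limits (rad/s): [2.39, 2.39, 3.01, 3.14, 3.14, 3.14].

### API

Orientations are given as a unit quaternion [x, y, z, w].
In Python, from cell import bot gives the robot as it stands. The module is installed in compiled form; this text tells all that it offers.
- The arm moves only by the shell command python3 -m crank 'ROWS' [FORCE]. ROWS is text: rows parted by semicolons, each of 7 numbers parted by spaces: the shift along the tool's x, y, z in m, then the turn, a rotation vector about the tool's x, y, z in degrees, then the opening, from 0 (shut) to 1 (fully open). In form: dx dy dz wx wy wz claw; .... A call has 1 to 20 rows; each row is the pose to reach, as a shift and turn from the pose commanded when the call began, along the tool's axes at that moment; what a row does not reach only later rows make up. A row lasts 1/12 s, in which the tool goes at most 41.7 mm and 7.16 degrees, less where a joint would pass 70% of its speed; a pose out of reach is approached as far as the arm can. A call with a gripper value outside its range is refused whole. The fingers move at their own pace and stop on an object; FORCE is the grip in N (left out, the last holds). Time passes only in rows, so rows that repeat a pose let the fingers close. It gives the time, the measured TCP pose, the force, the opening and the grip force at its end, in the units of the state.
- bot.get_state(): the state, without advancing time (a new reading comes with each control period).
- bot.get_image(name): name is "side" or "top"; returns a dict with "image" (384x512x3 uint8, red, green, blue), "fx", "fy", "cx", "cy" (pixels), "rvec" (rotation vector, rad) and "tvec" (3), from world to camera coordinates, as OpenCV has them. Camera axes: x right, y down, z forward; pixel columns grow to the right and rows downward; lengths in mm; the calibration is good to about 2 mm. A picture is of the moment at which its call begins. There is no depth.
- bot.job_done(): hands the job in; it is judged then, once.
Trained networks look in the newest picture that a camera, given by its name, has taken for a name from the list of things; names that differ only in an ending like _2 or _b are one class to them, and where a whole thing is asked for, a point or a joint stands for the part that bears it (a point fixed in the world has none). Each returns a list of dicts, best first, with "p" (0 to 1); they miss things now and then, are a little off and sometimes report something else, mostly with a low value. They report only what shows in the picture. A call takes as long as a camera call. They do not tell look-alikes from the thing itself.
- bot.trace(camera, target): "mask" (384x512 bool, what is visible of it) and "box" ([left, top, right, bottom] in pixels, round what is visible of it).
The state is a dict: "time_s": time; "joint_pos": joint angles; "qvel": joint speeds; "joint_efforts": joint torques, N m; "position": TCP position; "tcp_rot": TCP orientation; "wrist_force": force on the tool from outside, world axes, zero at the start; "ft_torque": the same for the moment, N m; "gripper_width": opening from 0.0 (shut) to 1.0 (fully open); "gripper_force": force on a finger pad.
Only numpy, scipy, OpenCV 4.12 (cv2) and the standard library are available. Lean on these libraries where they do the work, as an engineer would, in place of code of your own. Each camera call takes 0.05 s, during which the arm holds its last target. There are 200 camera calls.

## Working session

There is one attempt and no reset: what is moved stays moved. The work goes in short steps, Python scripts to look and compute and a shell command to move; the robot and the scene stay as the last step left them, time stands still between calls to the robot, and variables do not carry over. Pictures are saved under pics/ and viewed, at most 10 in all, crops included, and the job is handed in when it is done.

```bash
mkdir -p pics; cat > h.py <<'E'
import numpy as np, cv2
from scipy.spatial.transform import Rotation as R
from cell import bot
def cam(n):
    d=bot.get_image(n); return d
def ray(d,u,v):
    M=cv2.Rodrigues(np.array(d["rvec"],float))[0]; t=np.array(d["tvec"],float).ravel()
    c=-M.T@t; r=M.T@np.array([(u-d["cx"])/d["fx"],(v-d["cy"])/d["fy"],1]); return c,r
def onz(d,u,v,z):
    c,r=ray(d,u,v); return c+r*(z-c[2])/r[2]
def proj(d,P):
    K=np.array([[d["fx"],0,d["cx"]],[0,d["fy"],d["cy"]],[0,0,1]],float)
    return cv2.projectPoints(np.array(P,float).reshape(-1,1,3),np.array(d["rvec"],float),np.array(d["tvec"],float),K,None)[0].reshape(-1,2)
def save(d,n,crop=None,s=1.5):
    im=d["image"][:,:,::-1]
    if crop: l,t,r,b=crop; im=im[t:b,l:r]
    cv2.imwrite("pics/"+n,cv2.resize(im,None,fx=s,fy=s,interpolation=cv2.INTER_CUBIC))
E
python3 - <<'E'
from h import *
for n in("top","side"):
    d=cam(n); save(d,n+"0.png"); print(n,ray(d,256,192),d["fx"])
    for t in["bin","tray","mat","scoop","scoop_grip","knob_red","knob_orange","knob_yellow","knob_white","cleaner","spool","mug"]:
        for o in bot.trace(n,t)[:3]:
            m=o["mask"].astype(np.uint8); v,u=np.nonzero(m)
            if len(u)<5: continue
            print(t,round(o["p"],2),np.round(o["box"]),"mean",u.mean().round(1),v.mean().round(1),np.round(onz(d,u.mean(),v.mean(),0)[:2]),cv2.minAreaRect(np.c_[u,v].astype(np.float32)))
E
```

```text
top (array([ 319.7403528 ,   33.78957611, 1304.51596123]), array([ 0.17450825, -0.001272  , -0.98467221])) 453.2659531988689
bin 0.92 [245. 128. 302. 215.] mean 271.4 170.8 [615. -13.] ((271.39453125, 170.94564819335938), (43.82746505737305, 79.72604370117188), 12.011479377746582)
tray 0.74 [127. 159. 205. 221.] mean 166.3 190.2 [555. 294.] ((165.9856414794922, 189.9765625), (66.8613510131836, 54.33700942993164), 13.495734214782715)
tray 0.74 [113. 264. 175. 328.] mean 144.4 294.2 [258. 344.] ((144.50001525878906, 294.0000305175781), (51.87677764892578, 45.16857147216797), 26.56505012512207)
tray 0.62 [ 59. 186. 112. 231.] mean 86.7 209.1 [498. 522.] ((86.21153259277344, 208.94232177734375), (53.343589782714844, 41.38050842285156), 11.309932708740234)
mat 0.85 [336. 149. 392. 220.] mean 363.1 185.3 [ 573. -282.] ((363.2945861816406, 183.0177001953125), (76.2860336303711, 51.395591735839844), 85.07289123535156)
mat 0.17 [296. 115. 316. 131.] mean 306.1 123.3 [ 761. -118.] ((306.0, 123.5), (19.0, 18.0), 90.0)
scoop 0.6 [346. 161. 384. 214.] mean 363.7 178.8 [ 592. -285.] ((363.0, 186.5
[... 2264 characters left out ...]
red 0.18 [310. 116. 332. 148.] mean 320.9 130.8 [ 697. -493.] ((320.17999267578125, 131.239990234375), (22.485998153686523, 31.536964416503906), 8.130102157592773)
knob_yellow 0.38 [240. 178. 253. 190.] mean 247.6 183.2 [636. -62.] ((247.5, 183.0), (8.0, 7.0), 90.0)
knob_white 0.19 [285. 148. 336. 170.] mean 307.2 158.9 [ 603. -313.] ((307.1269226074219, 158.90890502929688), (19.46354866027832, 49.235198974609375), 72.75853729248047)
cleaner 0.63 [164. 135. 191. 194.] mean 175.7 166.6 [867.  60.] ((175.40853881835938, 163.17684936523438), (58.3078498840332, 21.75501251220703), 83.6598129272461)
mug 0.71 [311. 119. 331. 146.] mean 320.4 130.9 [ 697. -491.] ((320.0, 131.0), (30.0, 22.0), 90.0)
```

```bash
ls pics
```

```text
side0.png
top0.png
```

View pics/top0.png

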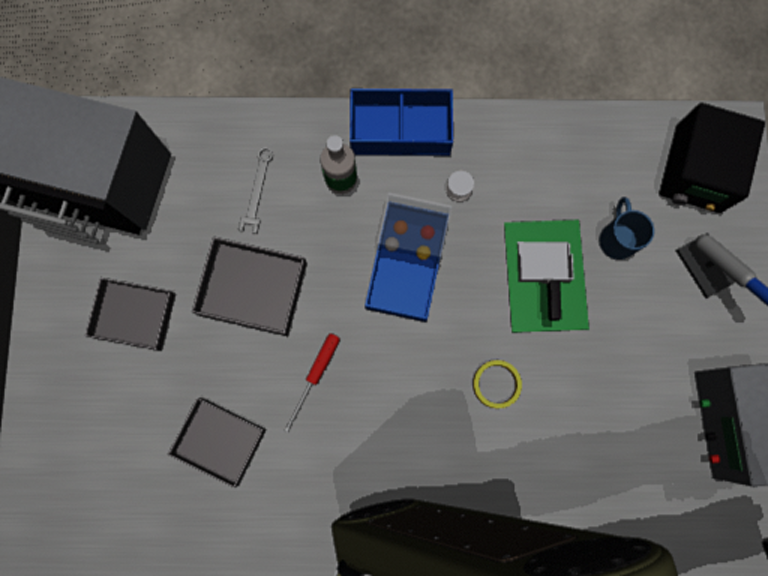

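```bash
python3 - <<'E'
from h import *
d=cam("side"); save(d,"sidecrop.png",(150,120,350,260),4)
d=cam("top"); save(d,"topcrop.png",(230,110,430,230),4)
E
```

```text
(no output)
```

View pics/sidecrop.png

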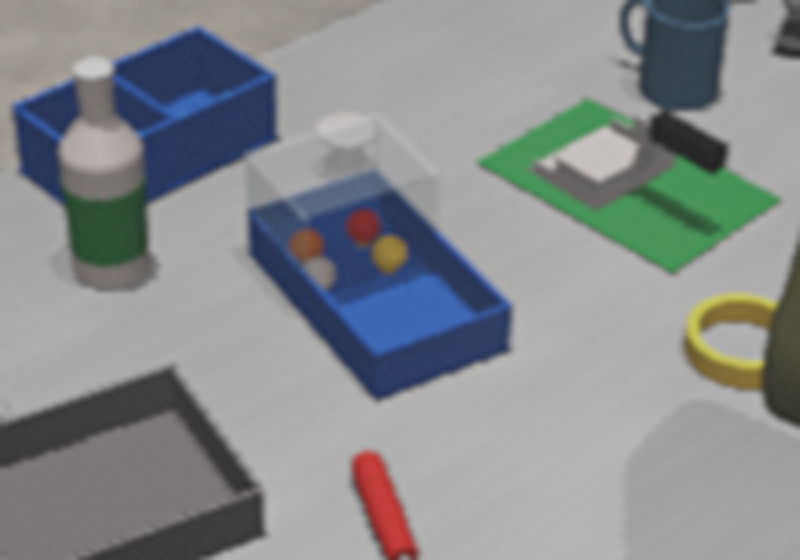

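View pics/topcrop.png

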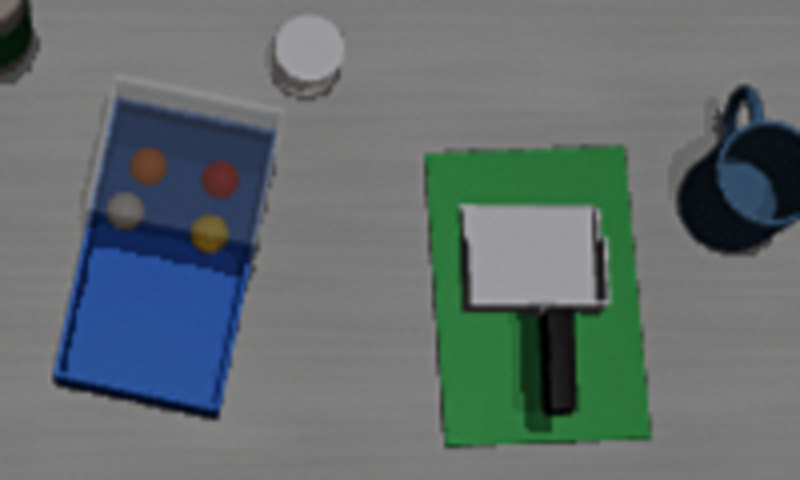

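Top view: the bin is at crop (55–280, 76–415) with orange (148,166), red (220,180), white (125,210) and yellow (210,232) under the cover. The scoop is on the mat with its lip up (+x) at crop (462–598, 205) and its handle at (560, 310–412). The meant (largest) tray is at full picture (194–306, 238–335)/1.5. Next I fit poses to these corners.

```bash
cat > fit.py <<'E'
from h import *
from scipy.optimize import least_squares
T=cam("top");S=cam("side")
t=lambda a,b:(T,a/4+230,b/4+110); s=lambda a,b:(S,a/4+150,b/4+120); f=lambda a,b:(T,a/1.5,b/1.5)
def W(p,L): c,q=np.cos(p[2]),np.sin(p[2]); L=np.array(L,float); return [p[0]+c*L[0]-q*L[1],p[1]+q*L[0]+c*L[1],L[2]]
def fit(name,obs,x0):
    fun=lambda p:np.concatenate([proj(d,W(p,L))[0]-[u,v] for L,(d,u,v) in obs])
    r=least_squares(fun,x0,loss="soft_l1"); print(name,r.x[:2].round(1),np.degrees(r.x[2]).round(2),"res px",np.abs(r.fun).round(1)); return r.x
b=fit("bin",[((-104,60,0),t(55,384)),((-104,-60,0),t(217,418)),((104,60,101),t(116,76)),((104,-60,101),t(283,112)),
 ((-104,60,46),s(378,358)),((-104,-60,46),s(510,308)),((-104,60,0),s(380,397)),((104,60,46),s(250,212)),((104,-60,101),s(378,115)),((5,-60,101),s(438,175))],[615,-13,-.2])
tr=fit("tray",[((75,90,45),f(216,238)),((75,-90,45),f(306,258)),((-75,-90,45),f(289,335)),((-75,90,45),f(194,313))],[555,294,-.2])
m=fit("mat",[((110,75,4),t(427,153)),((110,-75,4),t(624,147)),((-110,-75,4),t(650,438)),((-110,75,4),t(445,446))],[573,-282,0])
sc=fit("scoop",[((40,50,5),t(462,205)),((40,-50,5),t(598,206)),((-40,50,34),t(464,311)),((-40,-50,34),t(608,309)),((-124,10,88),t(548,413)),((-124,-10,88),t(576,412)),((-52,-10,88),t(574,310))],[592,-285,0])
for n,o in dict(orange=(t(148,166),s(306,246)),red=(t(220,180),s(364,226)),white=(t(125,210),s(320,273)),yellow=(t(210,232),s(389,254))).items():
    for d,u,v in o:
        w=onz(d,u,v,22)-[b[0],b[1],0]; c,q=np.cos(b[2]),np.sin(b[2]); print(n,"in bin",round(c*w[0]+q*w[1],1),round(-q*w[0]+c*w[1],1))
st=bot.get_state(); print(st["position"],st["tcp_rot"],R.from_quat(st["tcp_rot"]).as_matrix().round(3))
print("grip", W(sc,(-80,0,76)))
E
python3 fit.py
```

```text
bin [596.6 -11.2] -11.81 res px [0.5 0.8 0.5 0.9 0.5 0.2 0.3 0.4 0.  0.8 1.4 0.9 0.7 1.3 0.6 0.8 0.1 1.1
 1.  0.7]
tray [546.2 281.6] -12.4 res px [0.4 0.3 0.9 0.1 0.6 0.1 0.2 0.5]
mat [ 577.3 -284.4] 2.2 res px [0.6 0.3 0.4 0.4 0.3 0.5 0.2 0.2]
scoop [ 602.2 -279.8] -0.88 res px [0.4 0.2 0.6 0.7 1.5 1.5 0.4 0.3 0.3 0.1 0.1 0.5 0.1 0.2]
orange in bin 66.9 26.0
orange in bin 65.6 27.9
red in bin 67.6 -27.5
red in bin 66.2 -26.0
white in bin 31.0 35.6
white in bin 29.2 35.1
yellow in bin 28.0 -28.1
yellow in bin 23.8 -24.7
[ 133.13893831 -585.00299963  231.26394586] [ 9.93748505e-01  1.11641867e-01 -1.07373928e-05 -4.26950314e-05] [[ 0.975  0.222 -0.   ]
 [ 0.222 -0.975  0.   ]
 [-0.    -0.    -1.   ]]
grip [np.float64(522.1805390512254), np.float64(-278.5240160542951), np.float64(76.0)]
```

```bash
python3 -m crank '0.447 -0.2125 0.07 0 0 13.8 1;0.447 -0.2125 0.07 0 0 13.8 1;0.447 -0.2125 0.07 0 0 13.8 1;0.447 -0.2125 0.07 0 0 13.8 1;0.447 -0.2125 0.07 0 0 13.8 1;0.447 -0.2125 0.07 0 0 13.8 1;0.447 -0.2125 0.07 0 0 13.8 1;0.447 -0.2125 0.07 0 0 13.8 1;0.447 -0.2125 0.07 0 0 13.8 1;0.447 -0.2125 0.07 0 0 13.8 1;0.447 -0.2125 0.07 0 0 13.8 1;0.447 -0.2125 0.07 0 0 13.8 1;0.447 -0.2125 0.07 0 0 13.8 1;0.447 -0.2125 0.07 0 0 13.8 1;0.447 -0.2125 0.07 0 0 13.8 1;0.447 -0.2125 0.07 0 0 13.8 1;0.447 -0.2125 0.07 0 0 13.8 1;0.447 -0.2125 0.07 0 0 13.8 1;0.447 -0.2125 0.07 0 0 13.8 1;0.447 -0.2125 0.07 0 0 13.8 1' 100
python3 - <<'E'
from h import *
st=bot.get_state(); print(st["position"],R.from_quat(st["tcp_rot"]).as_matrix().round(3).tolist(),np.round(st["joint_pos"],3),st["time_s"])
d=cam("top"); save(d,"pre.png",(300,120,430,230),6)
E
```

```text
time_s: 3.17
position: [521.4, -279.3, 161.5]
tcp_rot: [1.0, -0.009, 0.0, 0.0]
wrist_force: [-0.2, -0.4, 0.3]
gripper_width: 0.997
gripper_force: 0.0
[ 521.43102658 -279.2749514   161.54090254] [[1.0, -0.018, 0.0], [-0.018, -1.0, -0.0], [0.0, 0.0, -1.0]] [-0.492  0.333 -0.182  1.055  0.     2.668] 3.1667
```

View pics/pre.png

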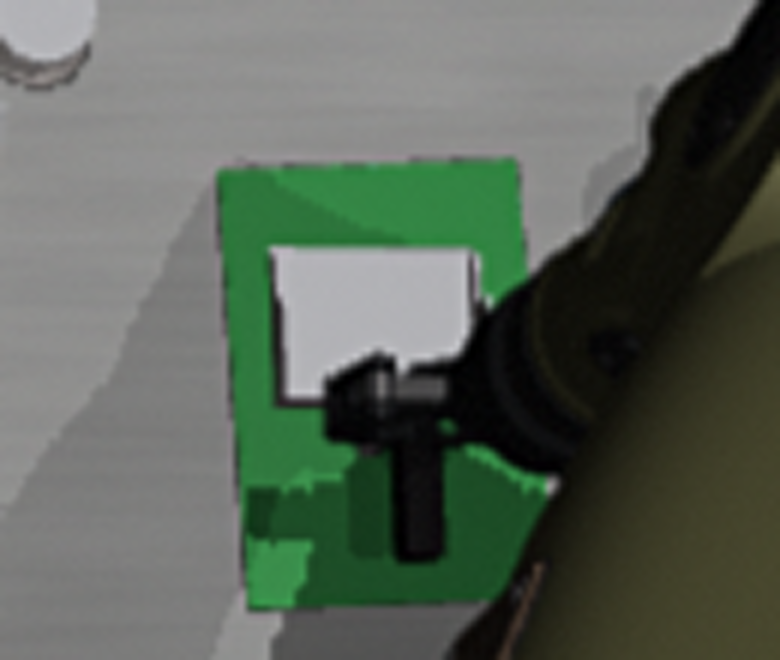

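The arm view confirms that the gripper is centred over the handle (crop 418, 430–560). The last joint is near its limit for the coming yaw, so I take the grasp turned by half a turn.

```bash
python3 -m crank '0 0 0 0 0 -100 1;0 0 0 0 0 -100 1;0 0 0 0 0 -100 1;0 0 0 0 0 -100 1;0 0 0 0 0 -100 1;0 0 0 0 0 -100 1;0 0 0 0 0 -100 1;0 0 0 0 0 -100 1;0 0 0 0 0 -100 1;0 0 0 0 0 -100 1;0 0 0 0 0 -100 1;0 0 0 0 0 -100 1;0 0 0 0 0 -100 1;0 0 0 0 0 -100 1;0 0 0 0 0 -100 1' && python3 -m crank '0 0 0 0 0 -80 1;0 0 0 0 0 -80 1;0 0 0 0 0 -80 1;0 0 0 0 0 -80 1;0 0 0 0 0 -80 1;0 0 0 0 0 -80 1;0 0 0 0 0 -80 1;0 0 0 0 0 -80 1;0 0 0 0 0 -80 1;0 0 0 0 0 -80 1;0 0 0 0 0 -80 1;0 0 0 0 0 -80 1;0 0 0.03 0 0 -80 1;0 0 0.06 0 0 -80 1;0 0 0.09 0 0 -80 1;0 0 0.104 0 0 -80 1;0 0 0.104 0 0 -80 1;0 0 0.104 0 0 -80 1'
python3 - <<'E'
from h import *
st=bot.get_state(); print(st["position"],R.from_quat(st["tcp_rot"]).as_matrix().round(3).tolist(),np.round(st["joint_pos"],3),st["time_s"])
E
```

```text
time_s: 4.47
position: [521.7, -278.7, 161.3]
tcp_rot: [0.648, 0.761, 0.0, 0.0]
wrist_force: [-0.2, 0.5, -0.3]
gripper_width: 1.002
gripper_force: 0.0
time_s: 5.97
position: [521.2, -278.3, 56.8]
tcp_rot: [0.01, 1.0, 0.0, -0.001]
wrist_force: [-0.1, -0.9, 0.6]
gripper_width: 0.998
gripper_force: 0.0
[ 521.19764986 -278.33965739   56.80435231] [[-1.0, 0.02, -0.002], [0.02, 1.0, 0.001], [0.002, 0.001, -1.0]] [-0.491  0.422 -0.312  0.839  0.    -0.47 ] 5.9667
```

```bash
python3 -m crank '0 0 0 0 0 0 0;0 0 0 0 0 0 0;0 0 0 0 0 0 0;0 0 0 0 0 0 0;0 0 0 0 0 0 0;0 0 0 0 0 0 0;0 0 0 0 0 0 0;0 0 0 0 0 0 0;0 0 0 0 0 0 0;0 0 0 0 0 0 0' 110 && python3 -m crank '0 0 -0.01 0 0 0 0;0 0 -0.03 0 0 0 0;0 0 -0.05 0 0 0 0;0 0 -0.08 0 0 0 0;0 0 -0.11 0 0 0 0;0 0 -0.13 0 0 0 0;0 0 -0.13 0 0 0 0;0 0 -0.13 0 0 0 0;0 0 -0.13 0 0 0 0'
python3 - <<'E'
from h import *
st=bot.get_state(); print(st["position"],R.from_quat(st["tcp_rot"]).as_matrix().round(4).tolist(),np.round(st["joint_pos"],3),st["time_s"],st["gripper_width"])
d=cam("side"); save(d,"lift.png",(260,80,390,190),6)
E
```

```text
time_s: 6.8
position: [522.2, -278.8, 58.2]
tcp_rot: [0.009, 1.0, -0.0, 0.0]
wrist_force: [-1.9, 0.8, 5.4]
gripper_width: 0.214
gripper_force: 107.3
time_s: 7.55
position: [521.2, -278.3, 186.4]
tcp_rot: [0.009, 1.0, 0.0, -0.001]
wrist_force: [-0.8, -0.7, -2.7]
gripper_width: 0.216
gripper_force: 107.6
[ 521.17373992 -278.28404512  186.35123873] [[-0.9999, 0.0171, -0.0014], [0.0171, 0.9999, 0.0007], [0.0014, 0.0006, -1.0]] [-0.49   0.318 -0.144  1.11  -0.    -0.473] 7.55 0.21624756339944948
```

View pics/lift.png

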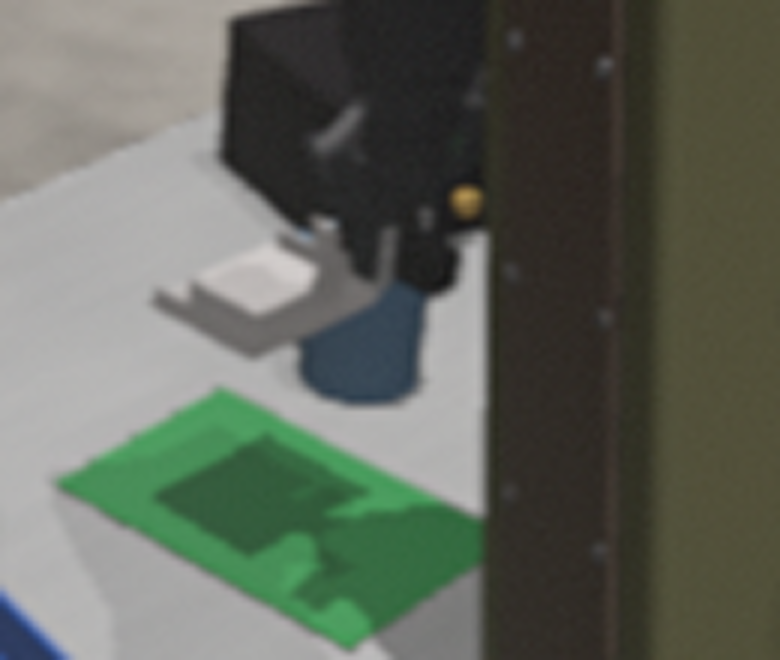

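Scoop hangs level in the gripper (crop 150–390, 240–355), clear of the mat. Now I carry it over the open half of the bin.

```bash
python3 -m crank '0.011 0.06 0 0 0 2.2 0;0.02 0.09 0 0 0 4 0;0.025 0.12 0 0 0 5 0;0.03 0.15 0 0 0 6 0;0.035 0.18 0 0 0 7 0;0.04 0.21 0 0 0 8 0;0.046 0.24 0 0 0 9 0;0.052 0.27 0 0 0 10 0;0.0573 0.296 0 0 0 10.8 0;0.0573 0.296 0 0 0 10.8 0;0.0573 0.296 0 0 0 10.8 0;0.0573 0.296 0 0 0 10.8 0;0.0573 0.296 0 0 0 10.8 0'
cat > loc.py <<'E'
from h import *
B=np.array([596.6,-11.2,0]);ya=np.radians(-11.81)
Bm=R.from_euler("z",ya).as_matrix()
st=bot.get_state(); M=R.from_quat(st["tcp_rot"]).as_matrix(); p=np.array(st["position"])
so=p+M@np.array([-81,0,53.]); Ms=M@np.diag([-1,1,-1])
print("t",st["time_s"],"tcp",p.round(1),"scoop in bin",(Bm.T@(so-B)).round(1),"scoop world",so.round(1),"euler zyx deg",R.from_matrix(Ms).as_euler("ZYX",degrees=True).round(2),"F",np.round(st["wrist_force"],1),"q",np.round(st["joint_pos"],2),"w",round(st["gripper_width"],3))
E
cat > see.py <<'E'
from loc import *
import sys
d=cam(sys.argv[1]); im=d["image"]
c=[tuple(map(int,sys.argv[3].split(",")))][0]; s=float(sys.argv[4])
out=cv2.resize(im[c[1]:c[3],c[0]:c[2],::-1],None,fx=s,fy=s,interpolation=cv2.INTER_CUBIC)
for q in ((40,50,0),(40,-50,0),(-40,50,30),(-40,-50,30),(-124,0,84)):   # predicted scoop corners
    u=(proj(d,so+Ms@np.array(q,float))[0]-c[:2]+.5)*s; cv2.drawMarker(out,tuple(int(v) for v in u),(255,0,255),0,10,1)
for q in ((-104,60,46),(-104,-60,46),(104,60,101),(104,-60,101),(5,60,101),(5,-60,101)):
    u=(proj(d,B+Bm@np.array(q,float))[0]-c[:2]+.5)*s; cv2.drawMarker(out,tuple(int(v) for v in u),(0,255,255),0,10,1)
cv2.imwrite("pics/"+sys.argv[2],out)
E
python3 see.py top over.png 220,110,340,230 5
```

```text
time_s: 8.68
position: [469.4, 17.5, 186.6]
tcp_rot: [0.103, 0.995, -0.0, -0.001]
wrist_force: [0.2, 0.8, -1.8]
gripper_width: 0.216
gripper_force: 108.2
t 8.6833 tcp [469.4  17.5 186.6] scoop in bin [-49.5   2.  133.5] scoop world [548.6   0.9 133.5] euler zyx deg [-11.83   0.06  -0.03] F [ 0.2  0.8 -1.8] q [ 0.04  0.1  -0.42  1.05 -0.    0.24] w 0.216
```

View pics/over.png

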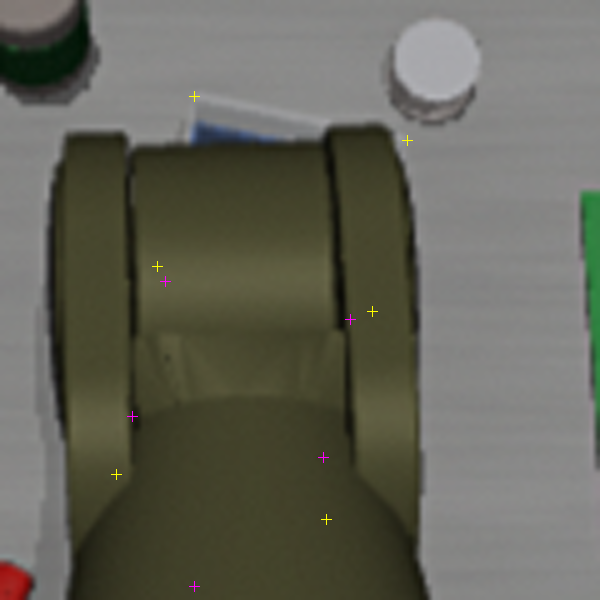

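The top view is blocked by the arm, but the bin's far edge matches my model markers. I lower it partway and check in the side camera.

```bash
python3 -m crank '0 0 0.02 0 0 0 0;0 0 0.045 0 0 0 0;0 0 0.07 0 0 0 0;0 0 0.075 0 0 0 0;0 0 0.075 0 0 0 0;0 0 0.075 0 0 0 0;0 0 0.075 0 0 0 0'
python3 see.py side over2.png 190,120,310,220 6
```

```text
time_s: 9.32
position: [470.9, 18.0, 113.7]
tcp_rot: [0.103, 0.995, 0.0, 0.001]
wrist_force: [0.1, -0.4, -1.6]
gripper_width: 0.221
gripper_force: 108.1
t 9.3167 tcp [470.9  18.  113.7] scoop in bin [-47.9   2.9  60.9] scoop world [550.3   1.4  60.9] euler zyx deg [-11.81  -0.12   0.03] F [ 0.1 -0.4 -1.6] q [ 0.04  0.16 -0.53  0.88 -0.    0.24] w 0.221
```

View pics/over2.png

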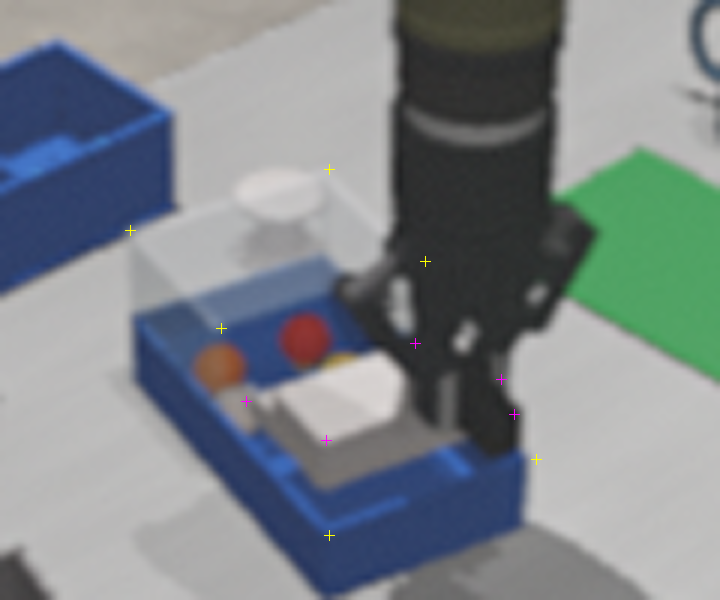

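Scoop matches prediction within about 1–2 mm. Lowering to near the floor with the nose slightly down.

```bash
python3 -m crank '0 0 0.015 0 2 0 0;0 0 0.03 0 2 0 0;0 0 0.04 0 2 0 0;0 0 0.045 0 2 0 0;0 0 0.045 0 2 0 0;0 0 0.045 0 2 0 0;0 0 0.045 0 2 0 0'
python3 loc.py; python3 -m crank '0 0 0.002 0 0 0 0;0 0 0.003 0 0 0 0;0 0 0.003 0 0 0 0;0 0 0.003 0 0 0 0'; python3 loc.py
```

```text
time_s: 9.95
position: [469.9, 18.4, 68.0]
tcp_rot: [0.103, 0.995, 0.002, -0.017]
wrist_force: [0.5, 0.2, -1.2]
gripper_width: 0.213
gripper_force: 108.4
t 9.95 tcp [469.9  18.4  68. ] scoop in bin [-50.9   3.1  12.3] scoop world [547.4   2.3  12.3] euler zyx deg [-1.177e+01  1.950e+00  1.000e-02] F [ 0.5  0.2 -1.2] q [ 0.03  0.23 -0.55  0.82  0.01  0.24] w 0.213
time_s: 10.28
position: [470.1, 18.3, 64.7]
tcp_rot: [0.103, 0.995, 0.002, -0.017]
wrist_force: [1.4, -0.2, -1.1]
gripper_width: 0.218
gripper_force: 108.5
t 10.2833 tcp [470.1  18.3  64.7] scoop in bin [-50.7   3.1   8.9] scoop world [547.6   2.2   8.9] euler zyx deg [-1.178e+01  1.930e+00  1.000e-02] F [ 1.4 -0.2 -1.1] q [ 0.03  0.24 -0.56  0.81  0.01  0.24] w 0.218
```

```bash
python3 -m crank '0 0 0.0015 0 0 0 0;0 0 0.0015 0 0 0 0;0 0 0.0015 0 0 0 0'; python3 loc.py; python3 -m crank '0 0 0.001 0 0 0 0;0 0 0.001 0 0 0 0;0 0 0.001 0 0 0 0'; python3 loc.py
```

```text
time_s: 10.53
position: [470.1, 18.4, 63.4]
tcp_rot: [0.103, 0.995, 0.002, -0.017]
wrist_force: [-0.8, -0.4, 4.5]
gripper_width: 0.217
gripper_force: 109.4
t 10.5333 tcp [470.1  18.4  63.4] scoop in bin [-50.7   3.1   7.7] scoop world [547.6   2.2   7.7] euler zyx deg [-1.177e+01  1.930e+00  1.000e-02] F [-0.8 -0.4  4.5] q [ 0.03  0.24 -0.56  0.8   0.01  0.24] w 0.217
time_s: 10.78
position: [470.0, 18.4, 62.7]
tcp_rot: [0.103, 0.995, 0.002, -0.017]
wrist_force: [-3.6, 1.4, 9.5]
gripper_width: 0.215
gripper_force: 110.1
t 10.7833 tcp [470.   18.4  62.7] scoop in bin [-50.8   3.1   7. ] scoop world [547.5   2.3   7. ] euler zyx deg [-11.77   1.93   0.02] F [-3.6  1.4  9.5] q [ 0.03  0.24 -0.56  0.8   0.01  0.24] w 0.215
```

Lip is on the floor. Pushing forward briskly, so the knobs tip back into the pan.

```bash
python3 -m crank '-0.018 0 -0.0012 0 0 0 0;-0.043 0 -0.002 0 0 0 0;-0.068 0 -0.0028 0 0 0 0;-0.088 0 -0.0035 0 0 0 0;-0.088 0 -0.0035 0 0 0 0;-0.088 0 -0.0035 0 0 0 0;-0.088 0 -0.0035 0 0 0 0'
python3 see.py side push.png 190,120,310,220 6
```

```text
time_s: 11.37
position: [557.3, 0.2, 62.8]
tcp_rot: [0.103, 0.995, 0.002, -0.016]
wrist_force: [2.9, -0.7, 3.4]
gripper_width: 0.219
gripper_force: 109.0
t 11.3667 tcp [5.573e+02 2.000e-01 6.280e+01] scoop in bin [38.5  3.1  7.3] scoop world [634.9 -16.    7.3] euler zyx deg [-1.178e+01  1.820e+00  1.000e-02] F [ 2.9 -0.7  3.4] q [-0.    0.38 -0.36  0.86  0.01  0.2 ] w 0.219
```

View pics/push.png

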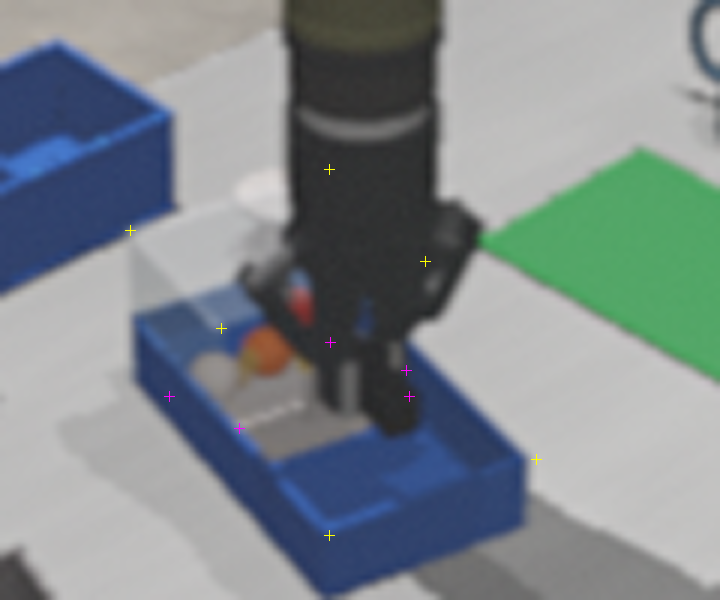

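```bash
python3 - <<'E'
from loc import *
d=cam("side")
for n,u,v in(("white",215,380),("orange",265,350),("red",302,298)):
    for z in (22,40):
        w=onz(d,u/6+190,v/6+120,z); print(n,z,"scoop",(Ms.T@(w-so)).round(),"bin",(Bm.T@(w-B)).round())
E
```

```text
t 11.4167 tcp [5.569e+02 2.000e-01 6.280e+01] scoop in bin [38.1  3.1  7.3] scoop world [634.5 -15.9   7.3] euler zyx deg [-1.178e+01  1.840e+00  1.000e-02] F [ 3.  -1.5  3.5] q [-0.    0.38 -0.36  0.86  0.01  0.2 ] w 0.211
white 22 scoop [19. 31. 15.] bin [58. 34. 22.]
white 40 scoop [-2. 42. 33.] bin [37. 45. 40.]
orange 22 scoop [30. -5. 16.] bin [68. -2. 22.]
orange 40 scoop [ 8.  7. 33.] bin [47. 10. 40.]
red 22 scoop [ 62. -46.  17.] bin [100. -43.  22.]
red 40 scoop [ 39. -34.  34.] bin [ 78. -31.  40.]
```

White and orange lie in the pan (scoop ≈ (19,31) and (30,−5)). Red seems to be at the slope and yellow is hidden. Computing a nose-up sweep along the slope.

```bash
cat > plan.py <<'E'
from loc import *
def row(lip,pitch,yaw=None,frame=True):
    """lip target (bin frame if frame), nose-up pitch deg -> tool-frame shift (m), turn (deg)"""
    Mt=R.from_euler("ZYX",[ya if yaw is None else np.radians(yaw),np.radians(-pitch),0]).as_matrix()
    L=B+Bm@np.array(lip,float) if frame else np.array(lip,float)
    Tm=Mt@np.diag([-1,1,-1]); tp=L-Mt@np.array([40+81,0,-53.])
    return (M.T@(tp-p)/1000).round(4),R.from_matrix(M.T@Tm).as_rotvec(degrees=True).round(1), tp.round()
E
python3 - <<'E'
from plan import *
for l,a in(((81,3,9),0),((86,3,15),5),((85,3,22),10),((83,3,32),14),((80,3,45),16),((40,3,52),16),((0,3,58),14),((-20,3,75),12),((-25,3,150),12)): print(l,a,*row(l,a))
E
```

```text
t 11.4667 tcp [5.566e+02 3.000e-01 6.280e+01] scoop in bin [37.8  3.1  7.2] scoop world [634.2 -15.9   7.2] euler zyx deg [-1.178e+01  1.860e+00  1.000e-02] F [ 3.  -0.1  3.4] q [-0.    0.38 -0.36  0.86  0.01  0.2 ] w 0.218
(81, 3, 9) 0 [-0.0015 -0.      0.0008] [ 0.  -1.9  0. ] [558.  -0.  62.]
(86, 3, 15) 5 [-0.0025 -0.      0.0055] [ 0.  -6.9  0. ] [559.  -0.  57.]
(85, 3, 22) 10 [ 0.0016 -0.      0.0097] [  0.  -11.9   0. ] [555.   1.  53.]
(83, 3, 32) 14 [ 0.0055 -0.      0.0089] [  0.  -15.9   0. ] [551.   1.  54.]
(80, 3, 45) 16 [ 0.0094 -0.      0.0005] [  0.  -17.9   0. ] [547.   2.  63.]
(40, 3, 52) 16 [ 0.0497 -0.     -0.0052] [  0.  -17.9   0. ] [508.  10.  70.]
(0, 3, 58) 14 [ 0.0893  0.     -0.0144] [  0.  -15.9   0. ] [470.  18.  80.]
(-20, 3, 75) 12 [ 0.1091  0.     -0.0353] [  0.  -13.9   0. ] [451.  22. 102.]
(-25, 3, 150) 12 [ 0.1165  0.     -0.1101] [  0.  -13.9   0. ] [446.  23. 177.]
```

```bash
python3 -m crank '-0.0015 0 0.0008 0 -1.9 0 0;-0.002 0 0.003 0 -4.5 0 0;-0.0025 0 0.005 0 -6.9 0 0;0 0 0.0075 0 -9.5 0 0;0.0016 0 0.0092 0 -11.9 0 0;0.0035 0 0.009 0 -14 0 0;0.0055 0 0.0085 0 -15.9 0 0;0.0075 0 0.005 0 -17 0 0;0.0094 0 0 0 -17.9 0 0;0.0094 0 0 0 -17.9 0 0;0.0094 0 0 0 -17.9 0 0;0.0094 0 0 0 -17.9 0 0'
python3 see.py side tilt.png 190,120,310,220 6
```

```text
time_s: 12.47
position: [542.2, 2.7, 60.6]
tcp_rot: [0.101, 0.986, -0.014, 0.134]
wrist_force: [-7.2, 0.8, -2.4]
gripper_width: 0.217
gripper_force: 108.4
t 12.4667 tcp [542.2   2.7  60.6] scoop in bin [36.1  2.5 31.1] scoop world [632.4 -16.1  31.1] euler zyx deg [-11.75 -15.46  -0.03] F [-7.2  0.8 -2.4] q [ 0.05  0.16 -0.72  0.43 -0.07  0.24] w 0.217
```

View pics/tilt.png

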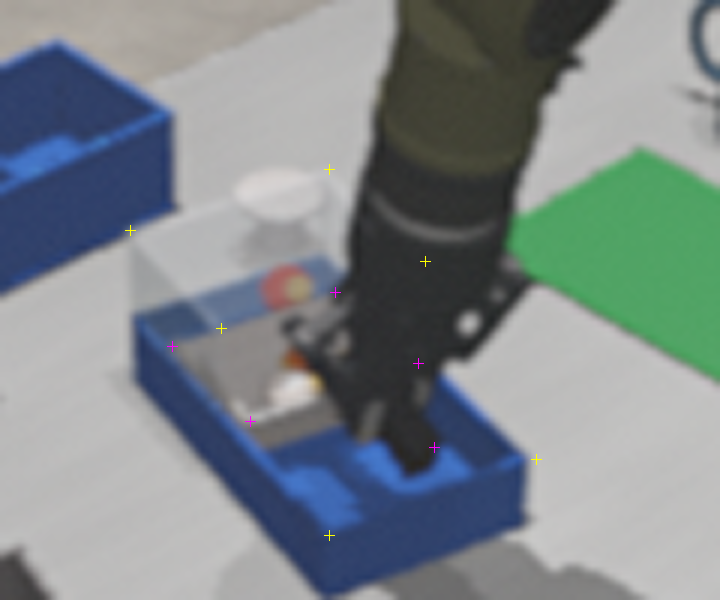

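```bash
python3 - <<'E'
from plan import *
d=cam("side")
print("lip bin",Bm.T@(so+Ms@np.array([40,0,0])-B))
for n,u,v in(("red",285,288),("white",292,390),("orange",295,360)):
    for z in (28,34,45,60):
        w=onz(d,u/6+190,v/6+120,z); print(n,z,"scoop",(Ms.T@(w-so)).round(),"bin",(Bm.T@(w-B)).round())
for l,a in(((62,3,38),14),((55,3,30),12),((50,3,18),6),((50,3,10),2),((48,3,7),0)): print(l,a,*row(l,a))
E
```

```text
t 12.5167 tcp [542.2   2.7  60.6] scoop in bin [36.1  2.5 31.1] scoop world [632.5 -16.2  31.1] euler zyx deg [-11.76 -15.46  -0.03] F [-6.4  1.4 -3.3] q [ 0.05  0.16 -0.72  0.43 -0.07  0.24] w 0.216
lip bin [74.66672418  2.53013786 41.73241362]
red 28 scoop [ 66. -38. -22.] bin [106. -35.  28.]
red 34 scoop [ 61. -34. -14.] bin [ 98. -31.  34.]
red 45 scoop [ 51. -26.   0.] bin [ 85. -24.  45.]
red 60 scoop [ 37. -16.  20.] bin [ 67. -13.  60.]
white 28 scoop [-13.   4.   0.] bin [24.  7. 28.]
white 34 scoop [-18.   8.   8.] bin [17. 11. 34.]
white 45 scoop [-27.  15.  22.] bin [ 4. 18. 45.]
white 60 scoop [-39.  25.  41.] bin [-13.  28.  60.]
orange 28 scoop [  8. -10.  -5.] bin [46. -7. 28.]
orange 34 scoop [ 3. -6.  2.] bin [39. -4. 34.]
orange 45 scoop [-6.  1. 16.] bin [26.  4. 45.]
orange 60 scoop [-19.  11.  35.] bin [ 9. 14. 60.]
(62, 3, 38) 14 [ 0.0118  0.0006 -0.0028] [-0.   1.5  0.1] [530.   6.  60.]
(55, 3, 30) 12 [ 0.0187  0.0006 -0.0011] [-0.   3.5  0.1] [524.   7.  57.]
(50, 3, 18) 6 [ 0.0197  0.0006 -0.0029] [-0.   9.5  0.1] [523.   7.  58.]
(50, 3, 10) 2 [ 0.0166  0.0006 -0.0027] [-0.  13.5  0. ] [526.   7.  59.]
(48, 3, 7) 0 [ 0.0165  0.0006 -0.004 ] [-0.  15.5  0. ] [526.   7.  60.]
```

Red is caught between the lip and the end wall (bin ≈ (85, −24, 45)). White and orange are at the pan's rear. Let the arm settle before correcting.

```bash
python3 -m crank '0 0 0 0 0 0 0;0 0 0 0 0 0 0;0 0 0 0 0 0 0;0 0 0 0 0 0 0;0 0 0 0 0 0 0;0 0 0 0 0 0 0'
python3 - <<'E'
from plan import *
print("lip bin",Bm.T@(so+Ms@np.array([40,0,0])-B))
for l,a in(((80,3,50),18),((78,3,55),20),((66,3,32),12),((55,3,16),5),((48,3,8),1),((46,3,6.5),0)): print(l,a,*row(l,a))
E
```

```text
time_s: 13.07
position: [542.2, 2.6, 60.4]
tcp_rot: [0.102, 0.986, -0.014, 0.134]
wrist_force: [-7.5, 0.9, -2.9]
gripper_width: 0.218
gripper_force: 108.4
t 13.0667 tcp [542.2   2.6  60.4] scoop in bin [36.1  2.4 30.9] scoop world [632.4 -16.2  30.9] euler zyx deg [-11.76 -15.44  -0.04] F [-7.5  0.9 -2.9] q [ 0.05  0.16 -0.72  0.43 -0.07  0.24] w 0.218
lip bin [74.6564551   2.46160072 41.50974531]
(80, 3, 50) 18 [-0.0052  0.0006 -0.0013] [-0.  -2.6  0. ] [547.   2.  63.]
(78, 3, 55) 20 [-0.003   0.0006 -0.0023] [-0.  -4.6  0.1] [545.   3.  63.]
(66, 3, 32) 12 [ 0.0075  0.0006 -0.0003] [-0.   3.4  0. ] [535.   5.  59.]
(55, 3, 16) 5 [ 0.0141  0.0006 -0.0017] [-0.  10.4  0. ] [529.   6.  58.]
(48, 3, 8) 1 [ 0.0176  0.0006 -0.0033] [-0.  14.4  0. ] [525.   7.  59.]
(46, 3, 6.5) 0 [ 0.0185  0.0006 -0.0042] [-0.  15.4  0. ] [524.   7.  60.]
```

```bash
python3 -m crank '0.012 0.0006 0.001 0 4 0 0;0.019 0.0006 0.0005 0 11 0 0;0.0225 0.0006 -0.002 0 15 0 0;0.0235 0.0006 -0.0035 0 15.9 0 0;0.0235 0.0006 -0.0035 0 15.9 0 0;0.0235 0.0006 -0.0035 0 15.9 0 0;0.0235 0.0006 -0.0035 0 15.9 0 0;0.0235 0.0006 -0.0035 0 15.9 0 0'
python3 see.py side low.png 190,120,310,220 6
```

```text
time_s: 13.73
position: [524.0, 7.7, 60.0]
tcp_rot: [0.102, 0.995, -0.0, 0.002]
wrist_force: [2.9, 0.2, 1.7]
gripper_width: 0.215
gripper_force: 109.0
t 13.7333 tcp [524.    7.7  60. ] scoop in bin [6.2 3.7 7.3] scoop world [603.4  -8.8   7.3] euler zyx deg [-1.176e+01 -1.700e-01  1.000e-02] F [2.9 0.2 1.7] q [ 0.01  0.31 -0.48  0.78 -0.    0.22] w 0.215
```

View pics/low.png

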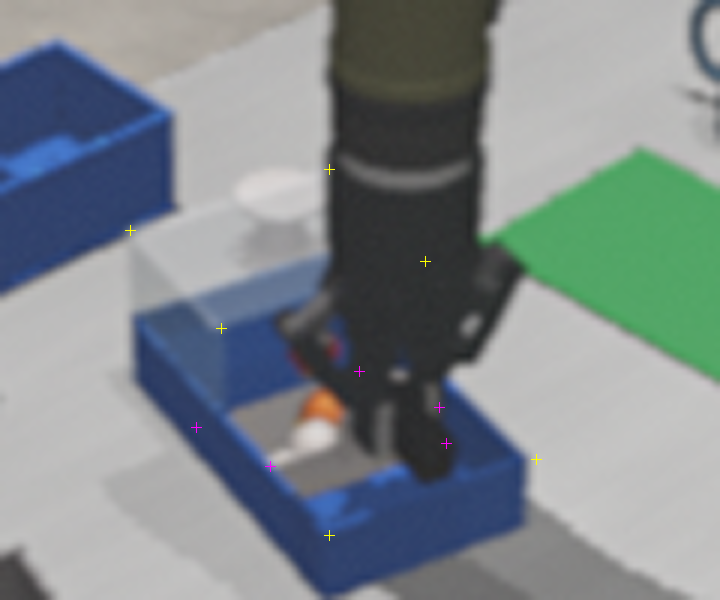

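Low view: white (315,440) and orange (320,408) sit at the pan's rear, and red is in front of the lip at (310,350), partly hidden. The picture budget is used, so I measure by colour from here.

```bash
cat > knobs.py <<'E'
from plan import *
def blobs(cams=("side","top"),zs=(22,),box=None):
    for n in cams:
        d=cam(n); hsv=cv2.cvtColor(d["image"],cv2.COLOR_RGB2HSV).astype(int); H,S_,V=hsv[...,0],hsv[...,1],hsv[...,2]
        c=((H<6)|(H>172))&(S_>100)&(V>50); o=(H>=7)&(H<17)&(S_>130)&(V>80); y=(H>=19)&(H<32)&(S_>110)&(V>70)
        for k,m in(("red",c),("orange",o),("yellow",y)):
            nn,lab,stt,ce=cv2.connectedComponentsWithStats(m.astype(np.uint8))
            for i in range(1,nn):
                if stt[i,4]<3: continue
                if box and not(box[n][0]<ce[i][0]<box[n][2] and box[n][1]<ce[i][1]<box[n][3]): continue
                print(n,k,stt[i].tolist(),ce[i].round(1),[(z,(Bm.T@(onz(d,*ce[i],z)-B)).round()[:2].tolist(),(Ms.T@(onz(d,*ce[i],z)-so)).round().tolist()) for z in zs])
BX=dict(side=(190,120,310,225),top=(235,115,310,220))
if __name__=="__main__":
    import sys
    print("lip bin",(Bm.T@(so+Ms@np.array([40,0,0])-B)).round(1)); blobs(box=BX,zs=[float(a) for a in sys.argv[1:]] or (22,))
E
python3 knobs.py; python3 - <<'E'
from plan import *
for l,a in(((46,3,6),-1),((79,3,6),-1),((84,3,12),2),((83,3,30),12),((78,3,48),18)): print(l,a,*row(l,a))
E
```

```text
t 13.7833 tcp [523.8   7.7  60. ] scoop in bin [6.  3.7 7.2] scoop world [603.2  -8.8   7.2] euler zyx deg [-1.176e+01 -1.400e-01  1.000e-02] F [ 1.9 -1.7  2. ] q [ 0.01  0.31 -0.48  0.79 -0.    0.22] w 0.216
lip bin [46.   3.7  7.3]
side orange [241, 185, 6, 5, 22] [243.6 187.3] [(22, [12.0, -5.0], [6.0, -8.0, 15.0])]
t 13.8833 tcp [523.8   7.7  60. ] scoop in bin [6.  3.7 7.2] scoop world [603.2  -8.8   7.2] euler zyx deg [-1.177e+01 -1.100e-01  1.000e-02] F [ 1.8 -0.3  3.5] q [ 0.01  0.31 -0.48  0.79 -0.    0.22] w 0.212
(46, 3, 6) -1 [-0.001  -0.0006 -0.0011] [0.  1.1 0. ] [525.   7.  61.]
(79, 3, 6) -1 [-0.034  -0.0006 -0.001 ] [0.  1.1 0. ] [557.   0.  61.]
(84, 3, 12) 2 [-0.0363 -0.0007 -0.0007] [ 0.  -1.9  0. ] [559.  -0.  61.]
(83, 3, 30) 12 [-0.0287 -0.0006  0.0034] [  0.  -11.9   0. ] [552.   1.  57.]
(78, 3, 48) 18 [-0.0216 -0.0006 -0.001 ] [  0.  -17.9   0. ] [545.   3.  61.]
```

```bash
python3 - <<'E'
from plan import *
for l,a in(((80,3,6.5),0),((84,3,11),3),((88,3,15.5),6),((92,3,19.5),8),((91,3,30),14),((88,3,42),18)): print(l,a,*row(l,a))
E
python3 -m crank '-0.014 0 -0.0005 0 0.5 0 0;-0.034 0 -0.0005 0 0.5 0 0;-0.035 0 -0.0005 0 0.5 0 0;-0.035 0 -0.0005 0 0.5 0 0;-0.035 0 -0.0005 0 0.5 0 0'; python3 knobs.py 22 35
```

```text
t 13.8833 tcp [523.8   7.7  60. ] scoop in bin [6.  3.7 7.2] scoop world [603.2  -8.8   7.2] euler zyx deg [-1.177e+01 -1.100e-01  1.000e-02] F [ 1.8 -0.3  3.5] q [ 0.01  0.31 -0.48  0.79 -0.    0.22] w 0.212
(80, 3, 6.5) 0 [-0.0341 -0.0006  0.0006] [0.  0.1 0. ] [557.   0.  60.]
(84, 3, 11) 3 [-0.0355 -0.0007  0.0025] [ 0.  -2.9  0. ] [558.  -0.  58.]
(88, 3, 15.5) 6 [-0.0372 -0.0007  0.0045] [ 0.  -5.9  0. ] [560.  -1.  56.]
(92, 3, 19.5) 8 [-0.0399 -0.0007  0.0049] [ 0.  -7.9  0. ] [563.  -1.  55.]
(91, 3, 30) 14 [-0.0358 -0.0007  0.0079] [  0.  -13.9   0. ] [559.  -0.  52.]
(88, 3, 42) 18 [-0.0316 -0.0006  0.0051] [  0.  -17.9   0. ] [555.   1.  55.]
time_s: 14.3
position: [558.1, 0.6, 60.3]
tcp_rot: [0.103, 0.995, 0.0, -0.004]
wrist_force: [2.2, -0.1, 2.9]
gripper_width: 0.216
gripper_force: 109.3
t 14.3 tcp [558.1   0.6  60.3] scoop in bin [40.5  3.8  6.7] scoop world [637.1 -15.8   6.7] euler zyx deg [-1.177e+01  4.300e-01  1.000e-02] F [ 2.2 -0.1  2.9] q [ 0.    0.37 -0.38  0.83  0.    0.21] w 0.216
lip bin [80.5  3.8  6.4]
side red [239, 172, 3, 3, 8] [240.1 172.9] [(22.0, [85.0, -33.0], [44.0, -37.0, 16.0]), (35.0, [69.0, -25.0], [29.0, -28.0, 29.0])]
side orange [232, 176, 7, 6, 21] [235.3 178.5] [(22.0, [66.0, -5.0], [25.0, -8.0, 16.0]), (35.0, [51.0, 4.0], [10.0, 0.0, 28.0])]
```

```bash
python3 -m crank '-0.0015 0 0.003 0 -3.2 0 0;-0.003 0 0.005 0 -6.3 0 0;-0.006 0 0.0055 0 -8.3 0 0;-0.008 0 0.005 0 -8.3 0 0;-0.008 0 0.005 0 -8.3 0 0;-0.008 0 0.005 0 -8.3 0 0'; python3 knobs.py 22 35 45
python3 - <<'E'
from plan import *
for l,a in(((92,3,19.5),8),((92,3,30),13),((90,3,42),18)): print(l,a,*row(l,a))
E
```

```text
time_s: 14.9
position: [562.6, -0.7, 54.1]
tcp_rot: [0.102, 0.993, -0.007, 0.066]
wrist_force: [-6.5, 1.6, 7.9]
gripper_width: 0.215
gripper_force: 109.3
t 14.9 tcp [562.6  -0.7  54.1] scoop in bin [51.8  3.4 12.3] scoop world [648.  -18.5  12.3] euler zyx deg [-11.75  -7.56  -0.02] F [-6.5  1.6  7.9] q [ 0.02  0.28 -0.53  0.62 -0.03  0.22] w 0.215
lip bin [91.5  3.4 17.5]
side red [240, 170, 3, 7, 19] [241.  173.3] [(22.0, [81.0, -35.0], [30.0, -38.0, 6.0]), (35.0, [66.0, -26.0], [17.0, -29.0, 21.0]), (45.0, [54.0, -19.0], [6.0, -22.0, 32.0])]
side orange [234, 177, 4, 5, 13] [235.1 179.2] [(22.0, [63.0, -2.0], [12.0, -5.0, 8.0]), (35.0, [47.0, 6.0], [-1.0, 3.0, 23.0]), (45.0, [36.0, 13.0], [-12.0, 10.0, 35.0])]
t 15.0 tcp [562.7  -0.7  54.1] scoop in bin [51.9  3.4 12.2] scoop world [648.1 -18.5  12.2] euler zyx deg [-1.176e+01 -7.530e+00 -1.000e-02] F [-7.8  1.2 11.2] q [ 0.02  0.29 -0.53  0.62 -0.03  0.22] w 0.221
(92, 3, 19.5) 8 [-0.0003 -0.0003 -0.001 ] [-0.  -0.5  0. ] [563.  -1.  55.]
(92, 3, 30) 13 [ 0.0024 -0.0003 -0.0007] [-0.  -5.5  0. ] [560.  -1.  54.]
(90, 3, 42) 18 [ 0.006  -0.0003 -0.0017] [ -0.  -10.5   0. ] [557.   0.  55.]
```

Red is now inside the pan (scoop ≈ (20,−31,17)). Tilting up further.

```bash
python3 -m crank '0.001 0 -0.002 0 -3 0 0;0.003 0 -0.002 0 -6 0 0;0.005 0 -0.003 0 -9 0 0;0.008 0 -0.005 0 -10.5 0 0;0.014 0 -0.008 0 -10.5 0 0;0.016 0 -0.01 0 -10.5 0 0;0.016 0 -0.01 0 -10.5 0 0;0.016 0 -0.01 0 -10.5 0 0;0.016 0 -0.01 0 -10.5 0 0'; python3 knobs.py 22 35 45
python3 - <<'E'
from plan import *
d=cam("side")
for t in("knob_red","knob_yellow","knob_white","knob_orange"): print(t,[(round(o["p"],2),np.round(o["box"]).tolist()) for o in bot.trace("side",t)[:2]])
for l,a in(((60,3,48),17),((30,3,52),17),((0,3,58),16),((-20,3,70),16),((-25,3,150),16)): print(l,a,*row(l,a))
E
```

```text
time_s: 15.75
position: [549.7, 2.4, 62.9]
tcp_rot: [0.101, 0.982, -0.016, 0.158]
wrist_force: [-0.0, -0.7, -2.7]
gripper_width: 0.214
gripper_force: 108.2
t 15.75 tcp [549.7   2.4  62.9] scoop in bin [44.8  3.7 38.1] scoop world [641.2 -16.7  38.1] euler zyx deg [-1.179e+01 -1.832e+01  1.000e-02] F [-0.  -0.7 -2.7] q [ 0.05  0.14 -0.75  0.37 -0.08  0.25] w 0.214
lip bin [82.8  3.7 50.7]
side red [240, 168, 5, 4, 11] [242.  169.3] [(22.0, [99.0, -49.0], [47.0, -53.0, -32.0]), (35.0, [84.0, -40.0], [36.0, -44.0, -15.0]), (45.0, [72.0, -33.0], [28.0, -37.0, -2.0])]
side orange [235, 174, 2, 3, 5] [235.4 175.2] [(22.0, [81.0, -14.0], [30.0, -17.0, -27.0]), (35.0, [66.0, -5.0], [19.0, -9.0, -10.0]), (45.0, [54.0, 2.0], [11.0, -2.0, 4.0])]
top red [281, 153, 9, 8, 50] [285.2 156.5] [(22.0, [63.0, -29.0], [12.0, -33.0, -21.0]), (35.0, [60.0, -29.0], [13.0, -33.0, -8.0]), (45.0, [57.0, -29.0], [14.0, -32.0, 3.0])]
top orange [272, 155, 9, 8, 51] [276.1 158.2] [(22.0, [53.0, -4.0], [2.0, -8.0, -18.0]), (35.0, [49.0, -4.0], [3.0, -8.0, -4.0]), (45.0, [47.0, -4.0], [4.0, -8.0, 6.0])]
top yello
[... 172 characters left out ...]

t 15.85 tcp [549.4   2.3  62.7] scoop in bin [44.5  3.6 37.9] scoop world [640.9 -16.8  37.9] euler zyx deg [-1.179e+01 -1.830e+01  1.000e-02] F [-0.2  0.1 -1.9] q [ 0.05  0.14 -0.75  0.37 -0.08  0.25] w 0.218
knob_red []
knob_yellow [(0.37, [124.0, 197.0, 153.0, 228.0])]
knob_white []
knob_orange [(0.43, [231.0, 173.0, 264.0, 200.0])]
(60, 3, 48) 17 [ 0.0209 -0.0006 -0.0075] [0.  1.3 0. ] [528.   6.  63.]
(30, 3, 52) 17 [ 0.0481 -0.0006 -0.0207] [0.  1.3 0. ] [498.  12.  67.]
(0, 3, 58) 16 [ 0.0737 -0.0005 -0.0379] [0.  2.3 0. ] [469.  19.  76.]
(-20, 3, 70) 16 [ 0.089  -0.0005 -0.0556] [0.  2.3 0. ] [449.  23.  88.]
(-25, 3, 150) 16 [ 0.0686 -0.0005 -0.1331] [0.  2.3 0. ] [445.  24. 168.]
```

All four are in the pan: red (14,−32), orange (4,−8) and yellow (−21,−33) are seen from the top, and white is at the rear left. Retracting and lifting.

```bash
python3 -m crank '0.006 0 -0.003 0 0 0 0;0.014 0 -0.006 0 0 0 0;0.024 0 -0.01 0 0 0 0;0.036 0 -0.016 0 0 0 0;0.048 0 -0.022 0 0 0 0;0.061 0 -0.03 0 0 0 0;0.074 0 -0.039 0 0 0 0;0.086 0 -0.05 0 0 0 0;0.088 0 -0.06 0 0 0 0;0.084 0 -0.075 0 0 0 0;0.079 0 -0.09 0 0 0 0;0.074 0 -0.107 0 0 0 0;0.07 0 -0.124 0 0 0 0;0.069 0 -0.133 0 0 0 0;0.069 0 -0.133 0 0 0 0;0.069 0 -0.133 0 0 0 0;0.069 0 -0.133 0 0 0 0'; python3 knobs.py 140
python3 - <<'E'
from loc import *
for n in("side","top"):
    d=cam(n)
    for t in("knob_red","knob_yellow","knob_white","knob_orange"):
        for o in bot.trace(n,t)[:2]:
            v,u=np.nonzero(o["mask"]); 
            if len(u): print(n,t,round(o["p"],2),np.round(o["box"]).tolist(),(Ms.T@(onz(d,u.mean(),v.mean(),145)-so)).round())
    print(n,"pan corners",[proj(d,so+Ms@np.array(q,float))[0].round().tolist() for q in((40,50,14),(40,-50,14),(-40,-50,30),(-40,50,30))])
E
```

```text
time_s: 17.52
position: [442.5, 24.3, 166.2]
tcp_rot: [0.101, 0.982, -0.016, 0.158]
wrist_force: [0.2, 0.5, -2.5]
gripper_width: 0.217
gripper_force: 108.3
t 17.5167 tcp [442.5  24.3 166.2] scoop in bin [-64.6   3.3 141.2] scoop world [534.    5.3 141.2] euler zyx deg [-11.76 -18.23  -0.02] F [ 0.2  0.5 -2.5] q [ 0.13 -0.2  -0.8   0.67 -0.1   0.32] w 0.217
lip bin [-26.6   3.4 153.8]
side red [259, 156, 8, 6, 35] [262.3 158.2] [(140.0, [-23.0, -48.0], [39.0, -51.0, -14.0])]
side orange [253, 162, 6, 6, 26] [255.5 164.7] [(140.0, [-42.0, -12.0], [21.0, -15.0, -8.0])]
top red [275, 182, 10, 10, 70] [279.4 187.1] [(140.0, [-52.0, -29.0], [11.0, -32.0, -5.0])]
top orange [264, 184, 11, 11, 83] [269.3 188.9] [(140.0, [-63.0, -4.0], [1.0, -7.0, -2.0])]
top yellow [280, 181, 4, 4, 13] [281.4 182.4] [(140.0, [-39.0, -32.0], [24.0, -35.0, -9.0])]
top yellow [269, 195, 1, 3, 3] [269. 196.] [(140.0, [-81.0, -7.0], [-16.0, -11.0, 4.0])]
top yellow [272, 195, 11, 12, 88] [276.9 200.1] [(140.0, [-87.0, -29.0], [-22.0, -33.0, 6.0])]
t 17.6167 tcp [442.6  24.2 166. ] scoop in bin [-64.5   3.2 141. ] scoop world [534.1   5.1 141. ] euler zyx deg [-11.76 -18.2   -0.04] F [-0.6  0.1 -3.2] q [ 0.13 -0.19 -0.8   0.67 -0.1   0.32] w 0.216
side knob_red 0.6 [262.0, 152.0, 266.0, 160.0] [ 37. -49.  -8.]
side knob_white 0.57 [254.0, 167.0, 260.0, 176.0] [-15.  -1.   9.]
side knob_orange 0.44 [252.0, 162.0, 256.0, 169.0] [13. -9. -0.]
side knob_orange 0.42 [135.0, 210.0, 214.0, 278.0] [-159.  326.   57.]
side pan corners [[234.0, 162.0], [264.0, 152.0], [279.0, 169.0], [248.0, 179.0]]
top knob_red 0.44 [274.0, 179.0, 285.0, 186.0] [ 17. -33.  -1.]
top knob_yellow 0.71 [245.0, 170.0, 286.0, 219.0] [-3.  7.  5.]
top knob_yellow 0.64 [190.0, 221.0, 230.0, 288.0] [-164.  107.   58.]
top knob_white 0.16 [164.0, 102.0, 181.0, 154.0] [104. 282. -30.]
top pan corners [[250.0, 171.0], [288.0, 179.0], [282.0, 210.0], [244.0, 202.0]]
```

```bash
python3 - <<'E'
from plan import *
L=np.array([534.5,303.6,130.])
print(row(L,18.2,-62,False))
from scipy.spatial.transform import Slerp
E
```

```text
t 18.1167 tcp [443.7  24.3 167.2] scoop in bin [-63.3   3.5 142.3] scoop world [535.3   5.2 142.3] euler zyx deg [-11.78 -18.3   -0.  ] F [-0.4  0.5 -2.4] q [ 0.13 -0.19 -0.8   0.67 -0.1   0.32] w 0.218
(array([0.0574, 0.393 , 0.007 ]), array([15.7,  0.1, 47.7]), array([473., 420., 143.]))
```

```bash
python3 -m crank '0.0015 0.01 0 0.4 0 1.2 0;0.0044 0.03 0.0005 1.2 0 3.6 0;0.0085 0.058 0.001 2.3 0 7 0;0.013 0.088 0.0016 3.5 0 10.7 0;0.0172 0.118 0.002 4.7 0 14.3 0;0.0216 0.148 0.0026 5.9 0 18 0;0.026 0.178 0.003 7.1 0 21.6 0;0.0304 0.208 0.0037 8.3 0 25.2 0;0.0348 0.238 0.0042 9.5 0 28.9 0;0.0392 0.268 0.0048 10.7 0 32.5 0;0.0435 0.298 0.0053 11.9 0 36.2 0;0.048 0.328 0.0058 13.1 0 39.8 0;0.0515 0.353 0.0063 14.1 0 42.8 0;0.0545 0.373 0.0067 14.9 0 45.3 0;0.0565 0.387 0.0069 15.5 0 47 0;0.0574 0.393 0.007 15.7 0 47.7 0;0.0574 0.393 0.007 15.7 0 47.7 0;0.0574 0.393 0.007 15.7 0 47.7 0'
python3 - <<'E'
from plan import *
print("lip",(so+Ms@np.array([40,0,0])).round(1))
for z,a in((90,0),(66,-15),(52,-30),(42,-45),(42,-58),(48,-66)): print(z,a,*row((534.5,303.6,z),a,-62,False))
E
```

```text
time_s: 19.62
position: [472.7, 419.4, 142.3]
tcp_rot: [0.508, 0.846, -0.081, 0.136]
wrist_force: [0.2, 0.1, -2.7]
gripper_width: 0.217
gripper_force: 108.3
t 19.6167 tcp [472.7 419.4 142.3] scoop in bin [-149.4  324.4  117.3] scoop world [516.7 336.9 117.3] euler zyx deg [-6.196e+01 -1.828e+01  4.000e-02] F [ 0.2  0.1 -2.7] q [ 0.88  0.52  0.01  1.19 -0.29  1.98] w 0.217
lip [534.6 303.4 129.9]
90 0 [-0.01    0.0002  0.0025] [ 0.  18.3  0. ] [478. 410. 143.]
66 -15 [-0.0287  0.0001  0.0029] [ 0.  33.3  0. ] [486. 395. 149.]
52 -30 [-0.0554  0.0001  0.0013] [ 0.  48.3  0.1] [498. 373. 158.]
42 -45 [-0.0861  0.0001  0.0045] [ 0.  63.3  0.1] [512. 346. 165.]
42 -58 [-1.16e-01  1.00e-04  6.30e-03] [ 0.  76.3  0.1] [525. 321. 173.]
48 -66 [-1.358e-01  1.000e-04  5.000e-03] [ 0.  84.3  0.1] [534. 304. 180.]
```

Load still weighs 2.7 N (scoop plus four knobs). Tipping into the tray.

```bash
python3 -m crank '-0.003 0 0.001 0 5 0 0;-0.0065 0 0.002 0 11 0 0;-0.01 0 0.0025 0 17 0 0;-0.017 0 0.0027 0 23 0 0;-0.024 0 0.0028 0 29 0 0;-0.031 0 0.0028 0 35 0 0;-0.04 0 0.0022 0 40 0 0;-0.049 0 0.0017 0 45 0 0;-0.059 0 0.0015 0 50 0 0;-0.069 0 0.0025 0 55 0 0;-0.079 0 0.0037 0 60 0 0;-0.09 0 0.0048 0 65 0 0;-0.101 0 0.0055 0 70 0 0;-0.116 0 0.0063 0 76.3 0 0;-0.1358 0 0.005 0 84.3 0 0;-0.1358 0 0.005 0 84.3 0 0;-0.1358 0 0.005 0 84.3 0 0;-0.1358 0 0.005 0 84.3 0 0'
cat > tray.py <<'E'
from loc import *
C=np.array([546.2,281.6,0]);Cm=R.from_euler("z",np.radians(-12.4)).as_matrix()
for n in("side","top"):
    d=cam(n); im=d["image"]
    poly=proj(d,[C+Cm@np.array([a*71,b*86,22.]) for a,b in((1,1),(1,-1),(-1,-1),(-1,1))])
    reg=cv2.fillConvexPoly(np.zeros(im.shape[:2],np.uint8),np.round(poly).astype(np.int32),1)>0
    reg=cv2.dilate(reg.astype(np.uint8),np.ones((9,9)))>0
    hsv=cv2.cvtColor(im,cv2.COLOR_RGB2HSV).astype(int);H,S,V=[hsv[...,i] for i in range(3)]
    ms=dict(red=((H<6)|(H>172))&(S>100)&(V>50),orange=(H>=7)&(H<17)&(S>130)&(V>80),yellow=(H>=19)&(H<32)&(S>110)&(V>60),white=(V>150)&(S<50))
    for k,m in ms.items():
        nn,lab,st_,ce=cv2.connectedComponentsWithStats((m&reg).astype(np.uint8))
        for i in range(1,nn):
            if st_[i,4]>=5: print(n,k,st_[i].tolist(),(Cm.T@(onz(d,*ce[i],19)-C)).round()[:2])
E
python3 tray.py; python3 -c "
from plan import *
print('lip',(so+Ms@np.array([40,0,0])).round(1))"
```

```text
time_s: 21.12
position: [534.2, 303.6, 179.9]
tcp_rot: [0.432, 0.719, 0.281, -0.466]
wrist_force: [0.4, 0.6, -0.7]
gripper_width: 0.219
gripper_force: 108.5
t 21.1167 tcp [534.2 303.6 179.9] scoop in bin [-135.2  307.3   84.3] scoop world [527.1 317.3  84.3] euler zyx deg [-61.84  65.93   0.23] F [ 0.4  0.6 -0.7] q [0.05 0.82 0.12 1.62 0.98 0.72] w 0.219
side red [193, 230, 10, 10, 75] [ -0. -60.]
side orange [183, 220, 8, 7, 26] [ 62. -57.]
side orange [202, 232, 2, 4, 6] [ -2. -75.]
side yellow [190, 240, 11, 9, 72] [-31. -38.]
side white [152, 220, 36, 14, 287] [ 68. -13.]
side white [208, 228, 14, 25, 128] [-46. -94.]
top red [188, 192, 5, 2, 6] [ 11. -59.]
top orange [190, 174, 6, 7, 28] [ 57. -55.]
top white [148, 158, 6, 1, 6] [85. 79.]
top white [136, 174, 16, 22, 117] [-2. 80.]
top white [151, 183, 8, 6, 8] [ 9. 46.]
top white [176, 192, 5, 2, 8] [  4. -24.]
top white [129, 210, 3, 4, 8] [-80.  96.]
t 21.2167 tcp [534.1 305.  182.5] scoop in bin [-135.2  308.8   86.9] scoop world [527.4 318.7  86.9] euler zyx deg [-61.17  65.84   0.83] F [ 0.3  0.  -1.3] q [0.06 0.82 0.12 1.62 0.98 0.72] w 0.219
lip [535.3 304.4  50.4]
```

Red, orange and yellow are in the tray. Lifting the scoop to see the white one.

```bash
python3 - <<'E'
from plan import *
for l,a in(((534.5,303.6,110),-66),((534.5,303.6,150),-30),((534.5,303.6,150),0)): print(l,a,*row(l,a,-62,False))
E
```

```text
t 21.2167 tcp [534.1 305.  182.5] scoop in bin [-135.2  308.8   86.9] scoop world [527.4 318.7  86.9] euler zyx deg [-61.17  65.84   0.83] F [ 0.3  0.  -1.3] q [0.06 0.82 0.12 1.62 0.98 0.72] w 0.219
(534.5, 303.6, 110) -66 [ 0.0541  0.     -0.025 ] [0.1 0.2 0.3] [534. 304. 242.]
(534.5, 303.6, 150) -30 [0.0989 0.0002 0.0399] [  0.2 -35.8   0.3] [498. 373. 256.]
(534.5, 303.6, 150) 0 [ 0.0676 -0.      0.1007] [  0.3 -65.8   0.3] [478. 410. 203.]
```

```bash
python3 -m crank '0.018 0 -0.008 0 0 0 0;0.036 0 -0.016 0 0 0 0;0.054 0 -0.025 0 0 0 0;0.066 0 -0.01 0 -7 0 0;0.075 0 0.003 0 -14 0 0;0.084 0 0.016 0 -21 0 0;0.092 0 0.029 0 -28 0 0;0.099 0 0.04 0 -35 0 0;0.093 0 0.053 0 -41.5 0 0;0.086 0 0.066 0 -48 0 0;0.08 0 0.078 0 -54 0 0;0.073 0 0.09 0 -60 0 0;0.0676 0 0.1 0 -65.8 0 0;0.0676 0 0.1 0 -65.8 0 0;0.0676 0 0.1 0 -65.8 0 0;0.0676 0 0.1 0 -65.8 0 0'
python3 tray.py
python3 - <<'E'
from plan import *
for n in("side","top"):
    d=cam(n)
    for t in("knob_red","knob_yellow","knob_white","knob_orange"):
        for o in bot.trace(n,t)[:2]:
            v,u=np.nonzero(o["mask"])
            if 0<len(u)<400: print(n,t,round(o["p"],2),np.round(o["box"]).tolist(),"scoop",(Ms.T@(onz(d,u.mean(),v.mean(),165)-so)).round(),"world19",onz(d,u.mean(),v.mean(),19).round())
E
```

```text
time_s: 22.55
position: [477.4, 410.4, 204.1]
tcp_rot: [0.514, 0.858, 0.004, -0.001]
wrist_force: [0.2, -0.5, -1.5]
gripper_width: 0.218
gripper_force: 108.4
t 22.55 tcp [477.4 410.4 204.1] scoop in bin [-151.   326.6  150.6] scoop world [515.7 339.4 150.6] euler zyx deg [-61.89   0.33   0.3 ] F [ 0.2 -0.5 -1.5] q [ 0.71  0.37 -0.02  1.17  0.    1.79] w 0.218
side red [194, 230, 9, 11, 71] [ -1. -61.]
side orange [182, 220, 9, 9, 64] [ 57. -51.]
side orange [202, 232, 2, 5, 6] [ -4. -74.]
side yellow [190, 240, 11, 9, 71] [-31. -38.]
side white [195, 213, 27, 40, 227] [-10. -96.]
side white [181, 215, 4, 4, 9] [ 93. -55.]
side white [161, 217, 19, 10, 85] [ 87. -15.]
side white [182, 235, 10, 9, 72] [ -2. -26.]
top red [186, 193, 9, 9, 67] [ -1. -61.]
top orange [187, 172, 9, 9, 66] [ 59. -50.]
top yellow [175, 201, 11, 11, 84] [-34. -39.]
top white [131, 171, 29, 41, 645] [-21.  71.]
top white [174, 193, 7, 7, 39] [ -5. -24.]
t 22.65 tcp [478.6 409.1 203.4] scoop in bin [-149.7  325.3  150. ] scoop world [516.6 337.9 150. ] euler zyx deg [-62.05   0.3    0.23] F [-0.4  0.4 -1.1] q [ 0.71  0.38 -0.02  1.17  0.    1.79] w 0.216
side knob_yellow 0.54 [189.0, 239.0, 203.0, 250.0] scoop [ -61. -120.   15.] world19 [505. 250.  19.]
side knob_orange 0.44 [182.0, 219.0, 192.0, 228.0] scoop [ -5. -70.  15.] world19 [589. 219.  19.]
top knob_red 0.6 [184.0, 193.0, 196.0, 201.0] scoop [118. -71.  16.] world19 [533. 221.  19.]
top knob_yellow 0.53 [178.0, 204.0, 190.0, 210.0] scoop [ 83. -81.  16.] world19 [505. 251.  19.]
top knob_orange 0.18 [176.0, 192.0, 184.0, 199.0] scoop [ 91. -56.  16.] world19 [534. 256.  19.]
```

All four knobs rest in the tray (tray-frame red (−1,−61), orange (58,−50), yellow (−33,−38), white (−4,−25)); both cameras agree. Returning the scoop to the mat.

```bash
python3 - <<'E'
from plan import *
for w in((500,60,203),(521.2,-278.3,187)): print((M.T@(np.array(w)-p)/1000).round(4))
E
python3 -c "print()"
```

```text
t 23.15 tcp [478.3 409.2 201.4] scoop in bin [-150.1  325.2  148.1] scoop world [516.3 337.8 148.1] euler zyx deg [-6.202e+01  2.300e-01  5.000e-02] F [ 0.2  1.  -2.4] q [ 0.71  0.38 -0.02  1.17  0.    1.79] w 0.211
[-0.3185 -0.1447 -0.003 ]
[-0.6273 -0.2847  0.0116]
```

```bash
python3 -m crank '-0.02 -0.009 0 0 0 -2 0;-0.054 -0.0245 0.001 0 0 -5.3 0;-0.09 -0.041 0.0015 0 0 -8.8 0;-0.126 -0.057 0.002 0 0 -12.3 0;-0.162 -0.0735 0.003 0 0 -15.8 0;-0.198 -0.09 0.0035 0 0 -19.3 0;-0.234 -0.106 0.004 0 0 -22.8 0;-0.27 -0.1225 0.005 0 0 -26.3 0;-0.306 -0.139 0.0055 0 0 -29.8 0;-0.342 -0.155 0.006 0 0 -33.3 0;-0.378 -0.1715 0.007 0 0 -36.8 0;-0.414 -0.188 0.0075 0 0 -40.3 0;-0.45 -0.204 0.008 0 0 -43.8 0;-0.486 -0.2205 0.009 0 0 -47.3 0;-0.522 -0.237 0.0095 0 0 -50.8 0;-0.558 -0.253 0.01 0 0 -54.3 0;-0.594 -0.27 0.011 0 0 -57.8 0;-0.615 -0.279 0.0115 0 0 -60 0;-0.6273 -0.2847 0.0116 0 0 -61 0;-0.6273 -0.2847 0.0116 0 0 -61 0' && python3 -m crank '0 0 0 0 0 0 0;0 0 0 0 0 0 0;0 0 0 0 0 0 0;0 0 0 0 0 0 0'; python3 - <<'E'
from plan import *
print("mat-frame",(R.from_euler("z",2.2,degrees=True).inv().apply(so-[577.3,-284.4,0])).round(1))
E
```

```text
time_s: 24.82
position: [521.1, -281.3, 186.7]
tcp_rot: [0.01, 1.0, 0.001, -0.001]
wrist_force: [0.8, 0.5, -1.8]
gripper_width: 0.215
gripper_force: 108.4
time_s: 25.15
position: [521.4, -277.0, 187.3]
tcp_rot: [0.008, 1.0, 0.002, -0.0]
wrist_force: [0.4, 0.5, -1.1]
gripper_width: 0.21
gripper_force: 108.4
t 25.15 tcp [ 521.4 -277.   187.3] scoop in bin [  60.3 -260.   134.2] scoop world [ 602.4 -278.   134.2] euler zyx deg [-0.92  0.05  0.24] F [ 0.4  0.5 -1.1] q [-0.49  0.32 -0.14  1.11  0.   -0.47] w 0.21
mat-frame [ 25.3   5.4 134.2]
```

```bash
python3 -m crank '0 0 0.03 0 0 0 0;0 0 0.06 0 0 0 0;0 0 0.09 0 0 0 0;0 0 0.112 0 0 0 0;0 0 0.122 0 0 0 0;0 0 0.126 0 0 0 0;0 0 0.126 0 0 0 0;0 0 0.126 0 0 0 0;0 0 0.126 0 0 0 0'; python3 -m crank '0 0 0.001 0 0 0 0;0 0 0.0015 0 0 0 0;0 0 0.0015 0 0 0 0;0 0 0.0015 0 0 0 0'; python3 loc.py;  python3 -m crank '0 0 0.001 0 0 0 0;0 0 0.001 0 0 0 0;0 0 0.001 0 0 0 0'; python3 loc.py
```

```text
time_s: 25.9
position: [522.6, -278.2, 63.0]
tcp_rot: [0.009, 1.0, 0.001, 0.001]
wrist_force: [-0.1, 0.7, -1.5]
gripper_width: 0.216
gripper_force: 108.5
time_s: 26.23
position: [521.3, -277.7, 60.0]
tcp_rot: [0.009, 1.0, 0.002, -0.0]
wrist_force: [-0.1, 0.6, -1.4]
gripper_width: 0.217
gripper_force: 108.5
t 26.2333 tcp [ 521.3 -277.7   60. ] scoop in bin [  60.3 -260.9    6.9] scoop world [ 602.3 -278.9    6.9] euler zyx deg [-1.    0.04  0.22] F [-0.1  0.6 -1.4] q [-0.49  0.42 -0.31  0.85  0.   -0.47] w 0.217
time_s: 26.48
position: [521.3, -277.7, 58.7]
tcp_rot: [0.009, 1.0, 0.002, -0.0]
wrist_force: [-0.1, -0.3, -1.7]
gripper_width: 0.214
gripper_force: 108.6
t 26.4833 tcp [ 521.3 -277.7   58.7] scoop in bin [  60.3 -260.8    5.6] scoop world [ 602.3 -278.9    5.6] euler zyx deg [-1.    0.04  0.22] F [-0.1 -0.3 -1.7] q [-0.49  0.42 -0.31  0.84  0.   -0.47] w 0.214
```

```bash
python3 -m crank '0 0 0.001 0 0 0 0;0 0 0.001 0 0 0 0;0 0 0.001 0 0 0 0'; python3 -m crank '0 0 0.0007 0 0 0 0;0 0 0.0007 0 0 0 0;0 0 0.0007 0 0 0 0'; python3 loc.py
```

```text
time_s: 26.73
position: [521.3, -277.6, 58.4]
tcp_rot: [0.009, 1.0, 0.002, -0.0]
wrist_force: [-1.6, 0.5, 4.7]
gripper_width: 0.217
gripper_force: 109.3
time_s: 26.98
position: [521.2, -277.5, 58.2]
tcp_rot: [0.009, 1.0, 0.002, -0.0]
wrist_force: [-3.7, 3.1, 10.5]
gripper_width: 0.216
gripper_force: 110.3
t 26.9833 tcp [ 521.2 -277.5   58.2] scoop in bin [  60.2 -260.7    5.2] scoop world [ 602.2 -278.7    5.2] euler zyx deg [-0.99  0.03  0.22] F [-3.7  3.1 10.5] q [-0.49  0.42 -0.31  0.84  0.   -0.47] w 0.216
```

On the mat at the same height as at the grasp. Release and retreat upward.

```bash
python3 -m crank '0 0 -0.001 0 0 0 0;0 0 -0.001 0 0 0 0.3;0 0 -0.001 0 0 0 0.6;0 0 -0.001 0 0 0 1;0 0 -0.001 0 0 0 1;0 0 -0.001 0 0 0 1;0 0 -0.001 0 0 0 1;0 0 -0.001 0 0 0 1;0 0 -0.001 0 0 0 1;0 0 -0.001 0 0 0 1;0 0 -0.02 0 0 0 1;0 0 -0.05 0 0 0 1;0 0 -0.09 0 0 0 1;0 0 -0.13 0 0 0 1;0 0 -0.17 0 0 0 1;0 0 -0.18 0 0 0 1;0 0 -0.18 0 0 0 1;0 0 -0.18 0 0 0 1'
python3 tray.py
python3 - <<'E'
from loc import *
d=cam("top")
o=bot.trace("top","scoop")[0]; print(o["p"],np.round(o["box"]),[proj(d,[x,y,z])[0].round() for x,y,z in((642,-230,5),(642,-330,5),(478,-278,88))])
d=cam("side"); o=bot.trace("side","scoop")[0]; print(o["p"],np.round(o["box"]),"before: [286 147 335 173]")
E
```

```text
time_s: 28.48
position: [521.7, -278.5, 237.3]
tcp_rot: [0.009, 1.0, 0.002, 0.0]
wrist_force: [-0.9, -1.7, -0.5]
gripper_width: 0.994
gripper_force: 0.0
t 28.4833 tcp [ 521.7 -278.5  237.3] scoop in bin [  61.  -261.6  184.4] scoop world [ 602.7 -279.7  184.4] euler zyx deg [-0.99 -0.02  0.19] F [-0.9 -1.7 -0.5] q [-0.49  0.3  -0.06  1.22  0.   -0.47] w 0.994
side red [194, 230, 9, 11, 71] [ -1. -61.]
side orange [181, 219, 10, 10, 74] [ 58. -50.]
side orange [202, 232, 2, 4, 5] [ -2. -75.]
side yellow [190, 240, 11, 9, 70] [-31. -38.]
side white [195, 213, 27, 40, 218] [-10. -96.]
side white [182, 235, 10, 9, 66] [ -2. -26.]
top red [186, 193, 9, 9, 67] [ -1. -61.]
top orange [187, 172, 9, 9, 66] [ 59. -50.]
top yellow [175, 201, 11, 11, 84] [-34. -39.]
top white [174, 192, 7, 8, 45] [ -5. -24.]
t 28.5833 tcp [ 520.5 -277.8  235.2] scoop in bin [  59.4 -261.1  181.9] scoop world [ 601.3 -279.   181.9] euler zyx deg [-1.    0.19  0.3 ] F [-0.5  0.3 -0.6] q [-0.49  0.3  -0.06  1.22  0.   -0.47] w 1.001
0.73 [213.  92. 237. 127.] [array([345., 162.]), array([379., 162.]), array([370., 213.])]
0.81 [284. 151. 336. 176.] before: [286 147 335 173]
```

```bash
python3 - <<'E'
from h import *
for n,b in(("side",(284,150,316,174)),("top",(342,157,384,190))):
    d=cam(n); now=d["image"][:,:,::-1].copy(); old=cv2.resize(cv2.imread(f"pics/{n}0.png"),(512,384),interpolation=cv2.INTER_AREA)
    t=old[b[1]:b[3],b[0]:b[2]]; r=cv2.matchTemplate(now,t,cv2.TM_CCOEFF_NORMED); _,m,_,l=cv2.minMaxLoc(r); print(n,round(m,3),np.subtract(l,b[:2]))
E
```

```text
side 0.983 [0 0]
top 0.601 [-1  0]
```

```bash
python3 -c "
from cell import bot
print(bot.job_done())"
```

```text
the job is handed in; nothing more can be done
None
```

The job is handed in at about 29 s on the robot clock: both cameras show all four knobs at rest in the grey tray, and the scoop is released level on the green mat where it first stood; the judge's result was not reported back.

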